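Probe the furnace plugs and pick out those bored through

ROBOT

A 6-joint arm with a two-finger parallel gripper is mounted at the origin on the work surface. World frame = base frame: x ahead of the robot, y to its left, z up, the work surface at z = 0. Lengths are in mm, angles in rad, forces in N, time in s.
With the tool pointing down it reaches from about 275 to 750 mm from the base axis. Payload 10.2 kg.
Tool frame: the origin (TCP) lies midway between the tips of the shut fingers; the grasp point (between the pads) lies 19 mm behind it; z points along the fingers, y is the line along which they close (so a half turn about z gives the same grasp; the last joint's range is limited). The gripper opens to 85 mm and grips with 20 to 120 N. Pads are 22 mm wide; open, the fingers measure 114 mm over their backs; the gripper's body (76 mm by 85 mm) begins 54 mm behind the grasp point. The pads swing forward as they close: fully open they stand 13 mm farther back than shut.
Start: joints at [0.941, 0.313, 1.498, -0, 1.331, -0.223], TCP at [207.741, 482.156, 231.294] pointing down, gripper open.
Joint ranges: [-2.94, 2.94], [-0.97, 2.17], [0.19, 2.56], [-1.23, 4.37], [0.02, 3.11], [-2.88, 2.88]. Speed limits (rad/s): [2.39, 2.39, 3.01, 3.14, 3.14, 3.14].

INTERFACE

Orientations are given as a unit quaternion [w, x, y, z].
In Python, from rig import sense, capture, finish_job, find_in, place_of gives the robot as it stands. The module is installed in compiled form; this text tells all that it offers.
- The arm moves only by the shell command python3 -m jog 'ROWS' [FORCE]. ROWS is JSON, a list of rows, each an object of numbers: "tx", "ty", "tz": the shift along the tool's x, y, z in mm; "ax", "ay", "az": the turn, a rotation vector about the tool's x, y, z in rad; "jaw": the closure, from -1 (fully open) to 1 (shut), so that 0 is half open. In form: [{"tx": .., "ty": .., "tz": .., "ax": .., "ay": .., "az": .., "jaw": ..}, ...]. A call has 1 to 5 rows; each row shifts and turns the commanded pose from where the row before left it, along the tool's axes as they then stand; what a row does not reach is not made up. A row lasts 1/8 s, in which the tool goes at most 62.5 mm and 10.7 degrees, less where a joint would pass 70% of its speed; a pose out of reach is approached as far as the arm can. A call with a gripper value outside its range is refused whole. The fingers move at their own pace and stop on an object; FORCE is the grip in N (left out, the last holds). Time passes only in rows, so rows that do not move let the fingers close. It gives the time, the measured TCP pose, the force, the opening and the grip force at its end, in the units of the state.
- sense(): the state, without advancing time (a new reading comes with each control period).
- capture(name): name is "scene" or "top"; returns a dict with "color" (384x512x3 uint8, red, green, blue), "depth" (384x512 float32, mm along the optical axis (not along the pixel's ray), 0 where there is no reading), "fx", "fy", "cx", "cy" (pixels), "k1" (the pictures are not rectified: a ray, as slopes to the right and down, at radius r is drawn at 1 + k1 r^2 times it, then the intrinsics apply), "camera_from_world" (4x4, takes a point from world to camera coordinates). Camera axes: x right, y up, looking along -z (the intrinsics and any distortion apply to the point x, -y, -z); pixel columns grow to the right and rows downward; lengths in mm; the calibration is good to about 2 mm. A picture is of the moment at which its call begins.
- finish_job(): hands the job in; it is judged then, once.
Trained networks look in the newest picture that a camera, given by its name, has taken for a name from the list of things; names that differ only in an ending like _2 or _b are one class to them, and where a whole thing is asked for, a point or a joint stands for the part that bears it (a point fixed in the world has none). Each returns a list of dicts, best first, with "conf" (0 to 1); they miss things now and then, are a little off and sometimes report something else, mostly with a low value. They report only what shows in the picture. A call takes as long as a camera call. They do not tell look-alikes from the thing itself.
- find_in(query, camera): "centre" ([column, row] in pixels, amid what is visible of it).
- place_of(query, camera): "centre" ([column, row] in pixels: a listed point, or the origin of a listed thing).
The state is a dict: "time_s": time; "joints": joint angles; "dq": joint speeds; "tau": joint torques, N m; "eef_pos": TCP position; "ee_rot": TCP orientation; "force": force on the tool from outside, world axes, zero at the start; "wrist_torque": the same for the moment, N m; "grip_width": opening from 0.0 (shut) to 1.0 (fully open); "grip_force": force on a finger pad.
Only numpy, scipy, OpenCV 4.12 (cv2) and the standard library are available. Lean on these libraries where they do the work, as an engineer would, in place of code of your own. Each camera call takes 0.05 s, during which the arm holds its last target. There are 200 camera calls.

TASK

The ceramic furnace plugs in the sloping rack look alike, but some are bored right through for a thermocouple and the others have only a blind lifting hole. Take the probe rod from its stand and push it down the bore of each plug in turn as far as it goes, working along the rack from the end nearest the robot to the far end, then put the rod back in its stand. Stand every plug that is bored right through upright in the shallow metal tray, setting it down without dropping it; leave the blind ones in their places in the rack and do not disturb the other things on the bench.

Things in the scene. Friction and masses are not known exactly. Their poses are not given: they have to be found in the camera images.
- plug_a: white ceramic plug, cylinder 48 mm across, 100 mm long, 20 mm bore in its mouth face, 0.15-0.25 kg. All three look the same: a blind bore is 45 mm deep (flat floor), a through bore runs the full 100 mm to the rack's foot plate. Only probing tells; plugs change places from start to start. Origin: centre of the underside; z along the bore to the mouth (100 mm)
- plug_b: white ceramic plug, cylinder 48 mm across, 100 mm long, 20 mm bore in its mouth face, 0.15-0.25 kg. All three look the same: a blind bore is 45 mm deep (flat floor), a through bore runs the full 100 mm to the rack's foot plate. Only probing tells; plugs change places from start to start. Origin: centre of the underside; z along the bore to the mouth (100 mm)
- plug_c: white ceramic plug, cylinder 48 mm across, 100 mm long, 20 mm bore in its mouth face, 0.15-0.25 kg. All three look the same: a blind bore is 45 mm deep (flat floor), a through bore runs the full 100 mm to the rack's foot plate. Only probing tells; plugs change places from start to start. Origin: centre of the underside; z along the bore to the mouth (100 mm)
- rack: fixed steel rack, base plate 272 (x) x 130 (y) x 5 mm. Three V cradles 90 mm apart in a row along x, leading away from the robot, hold the plugs 30 degrees from vertical, mouths leaning to the robot's left (rack's +y); mouth centres 123 mm above the table. Plugs stand on a foot plate; cradles and end cheeks cover their lower 50 mm, the upper 50 mm is free. Origin: centre of the underside
- place_near (a point): where the underside centre of the plug in the cradle nearest the robot (rack's -x end) rests; 36 mm above the table
- place_middle (a point): the same for the middle cradle
- place_far (a point): the same for the cradle farthest from the robot (rack's +x end)
- rod: probe rod, 175 mm long, 0.12 kg: steel shank 10 mm in diameter, 115 mm long, under a black cylindrical handle 22 mm in diameter, 60 mm long. Stands upright in its stand at the start. Origin: the tip (lower end); z runs up along the rod to the top of the handle (175 mm)
- stand: fixed aluminium block 80 x 80 x 60 mm with one upright hole 15 mm wide with a 3 mm chamfer at its mouth, 55 mm deep, in the middle of its top; the rod stands on the hole's floor, its tip 5 mm above the table. Origin: centre of the underside
- tray: fixed shallow open metal tray 200 (x) x 160 (y) mm, rim 30 mm high, walls and floor 4 mm thick. Origin: centre of the underside. Tray and stand are on opposite sides of the rack and change sides from start to start
- jar: small lidded jar, 62 mm in diameter, 66 mm high, loose; bystander. Origin: centre of the underside
- jar_lid: loose white jar lid, 66 mm in diameter, 14 mm high; bystander. Origin: centre of the underside
- beaker: glass beaker, 72 mm in diameter, 95 mm high, loose, far left; bystander. Origin: centre of the underside
- mortar: ceramic mortar, 100 mm in diameter, 55 mm high, loose, far right; bystander. Origin: centre of the underside
There are look-alikes about, which are no part of the job. What is shaped like the plug_a but black or red is not meant.

How it is judged (in metres and radians):
On the way, in this order (a step that is already met when the one before it is completed fails the run):
1. the rod's tip has been pushed to the bottom of the bore of the plug in the near place (blind: to within 5 mm of its floor; through: to within 12 mm of the plug's underside) (((distance between plug_a and place_near below 0.02 m and x of rod in the frame of plug_a between -0.012 and 0.012 m and y of rod in the frame of plug_a between -0.012 and 0.012 m and z of rod in the frame of plug_a below 0.06 m) or (distance between plug_b and place_near below 0.02 m and x of rod in the frame of plug_b between -0.012 and 0.012 m and y of rod in the frame of plug_b between -0.012 and 0.012 m and z of rod in the frame of plug_b below 0.012 m) or (distance between plug_c and place_near below 0.02 m and x of rod in the frame of plug_c between -0.012 and 0.012 m and y of rod in the frame of plug_c between -0.012 and 0.012 m and z of rod in the frame of plug_c below 0.06 m))), for 0.05 s.
2. the rod's tip has been pushed to the bottom of the bore of the plug in the middle place (blind: to within 5 mm of its floor; through: to within 12 mm of the plug's underside) (((distance between plug_a and place_middle below 0.02 m and x of rod in the frame of plug_a between -0.012 and 0.012 m and y of rod in the frame of plug_a between -0.012 and 0.012 m and z of rod in the frame of plug_a below 0.06 m) or (distance between plug_b and place_middle below 0.02 m and x of rod in the frame of plug_b between -0.012 and 0.012 m and y of rod in the frame of plug_b between -0.012 and 0.012 m and z of rod in the frame of plug_b below 0.012 m) or (distance between plug_c and place_middle below 0.02 m and x of rod in the frame of plug_c between -0.012 and 0.012 m and y of rod in the frame of plug_c between -0.012 and 0.012 m and z of rod in the frame of plug_c below 0.06 m))), for 0.05 s.
3. the rod's tip has been pushed to the bottom of the bore of the plug in the far place (blind: to within 5 mm of its floor; through: to within 12 mm of the plug's underside) (((distance between plug_a and place_far below 0.02 m and x of rod in the frame of plug_a between -0.012 and 0.012 m and y of rod in the frame of plug_a between -0.012 and 0.012 m and z of rod in the frame of plug_a below 0.06 m) or (distance between plug_b and place_far below 0.02 m and x of rod in the frame of plug_b between -0.012 and 0.012 m and y of rod in the frame of plug_b between -0.012 and 0.012 m and z of rod in the frame of plug_b below 0.012 m) or (distance between plug_c and place_far below 0.02 m and x of rod in the frame of plug_c between -0.012 and 0.012 m and y of rod in the frame of plug_c between -0.012 and 0.012 m and z of rod in the frame of plug_c below 0.06 m))), for 0.05 s.
At the end, for the whole second after the job is handed in: The rod stands in the hole of its stand (tip within 7 mm of the hole's floor, tilted less than 0.12 rad), every plug that is bored through stands upright (within 0.08 rad) on the tray's floor inside the rim, the blind plugs are within 12 mm of where they stood in the rack, and all are at rest (horizontal distance between rod and stand below 0.008 m and z of rod in the frame of stand below 0.012 m and angle between rod's own z axis and vertical below 0.12 rad and linear speed of each of rod, plug_b, plug_a, plug_c below 0.02 m/s and x of plug_b in the frame of tray between -0.074 and 0.074 m and y of plug_b in the frame of tray between -0.054 and 0.054 m and z of plug_b in the frame of tray below 0.01 m and angle between plug_b's own z axis and vertical below 0.08 rad and distance of each of plug_a, plug_c from where it was at the start of the episode below 0.012 m); the robot touches nothing.
It fails at once if a plug is dropped (faster than 0.6 m/s with no finger on it) ((linear speed of plug_a above 0.6 m/s and contact force between plug_a and the fingers below 0.1 N) or (linear speed of plug_b above 0.6 m/s and contact force between plug_b and the fingers below 0.1 N) or (linear speed of plug_c above 0.6 m/s and contact force between plug_c and the fingers below 0.1 N)).
It fails at once if another loose thing on the bench is moved by more than 40 mm (distance of any of jar, jar_lid, beaker, mortar from where it was at the start of the episode above 0.04 m).
It also fails if it takes over 72 s, if anything falls off the work surface, if the arm or the gripper's body presses on something with over 40 N, if the wrist force passes 120 N, or if a joint passes its speed limit or range.

## Working session

There is one attempt and no reset: what is moved stays moved. The work goes in short steps, Python scripts to look and compute and a shell command to move; the robot and the scene stay as the last step left them, time stands still between calls to the robot, and variables do not carry over. Pictures are saved under pics/ and viewed, at most 13 in all, crops included, and the job is handed in when it is done.

```bash
mkdir -p pics; cat > h.py <<'E'
import numpy as np, cv2
from rig import sense, capture, find_in, place_of
from scipy.spatial.transform import Rotation as R
def cam(c):
    T=np.array(c["camera_from_world"]); return T
def ray(c,u,v):
    x=(u-c["cx"])/c["fx"]; y=(v-c["cy"])/c["fy"]
    a,b=x,y
    for _ in range(20):
        s=1+c["k1"]*(a*a+b*b); a,b=x/s,y/s
    return np.array([a,-b,-1.0])
def at_z(c,u,v,z):
    T=cam(c); Ri=T[:3,:3].T; o=-Ri@T[:3,3]; d=Ri@ray(c,u,v)
    return o+d*(z-o[2])/d[2]
def at_d(c,u,v,d=None):
    if d is None: d=c["depth"][int(round(v)),int(round(u))]
    T=cam(c); return T[:3,:3].T@(ray(c,u,v)*d-T[:3,3])
def proj(c,p):
    T=cam(c); q=T[:3,:3]@np.asarray(p,float)+T[:3,3]; a,b=q[0]/-q[2],-q[1]/-q[2]
    s=1+c["k1"]*(a*a+b*b); return np.array([c["cx"]+c["fx"]*a*s,c["cy"]+c["fy"]*b*s])
def save(c,name,box=None,k=1):
    im=c["color"][:,:,::-1]
    if box: im=im[box[1]:box[3],box[0]:box[2]]
    cv2.imwrite("pics/"+name,cv2.resize(im,None,fx=k,fy=k,interpolation=cv2.INTER_CUBIC))
E
python3 - <<'E'
from h import *
s=sense(); print(s)
cs={}
for n in("scene","top"):
    c=capture(n); cs[n]=c
    print(n,c["fx"],c["k1"],(-c["camera_from_world"][:3,:3].T@c["camera_from_world"][:3,3]))
    for q in("plug_a","rack","rod","stand","tray","place_near","place_middle","place_far","jar","jar_lid","beaker","mortar"):
        for r in place_of(q,n)[:4]:
            z={"rod":5,"place_near":36,"place_middle":36,"place_far":36,"plug_a":36}.get(q,0)
            if r["conf"]>.2: print(q,round(r["conf"],2),np.round(r["centre"],1),np.round(at_z(c,*r["centre"],z),1))
im=np.hstack([cs["scene"]["color"],cs["top"]["color"]])[:,:,::-1]
cv2.imwrite("pics/a.png",cv2.resize(im,(800,300),interpolation=cv2.INTER_AREA))
save(cs["top"],"top.png",k=1.5)
E
```

```text
{'time_s': 0.0, 'joints': array([ 9.40605175e-01,  3.13452815e-01,  1.49845650e+00, -4.85954542e-06,
        1.33098661e+00, -2.23381288e-01]), 'dq': array([-7.16476369e-04,  1.13765439e-03, -8.57721671e-04, -4.37682563e-05,
       -3.68221730e-04, -5.14846613e-04]), 'tau': array([ 2.97883207e-04, -4.12256062e+01, -2.59750110e+01, -1.58382923e-04,
        4.07106592e-03,  8.89525381e-06]), 'eef_pos': array([207.57827493, 481.93578025, 230.72632333]), 'ee_rot': array([-2.67594237e-04,  2.02004623e-01,  9.79384351e-01, -5.94160234e-04]), 'force': array([-0.40336485, -0.37753943, -0.77116676]), 'wrist_torque': array([ 0.05291664,  0.00390934, -0.05719327]), 'grip_force': 0.0, 'grip_width': 0.999986067629666}
scene 456.0687971132924 0.030903804555319953 [1225.56054449 -854.92490014  782.71361386]
plug_a 0.87 [271.5 210.3] [544.6   8.8  36. ]
plug_a 0.83 [247.  242.3] [ 594.4 -150.4   36. ]
plug_a 0.8 [114.  219.6] [ 259.1 -331.5   36. ]
plug_a 0.79 [298.6 224.5] [644.1   7.7  36. ]
rack 0.71 [273.8 217.6] [541.6  25.7   0. ]
stand 0.73 [165.5 264.6] [ 475.3 -328.2   -0. ]
tray 0.85 [325.
[... 856 characters left out ...]
0.79 [258.7 168.7] [563.6  -4.9  36. ]
rack 0.79 [248.7 175.1] [550.4  26.9   0. ]
rod 0.71 [361.2 203.9] [ 462.6 -323.5    5. ]
stand 0.88 [361.5 203.3] [ 465.1 -325.9    0. ]
stand 0.46 [308.5 238.1] [ 354.9 -161.     0. ]
place_near 0.82 [259.8 199.7] [467.3  -9.6  36. ]
place_middle 0.9 [256.6 169.5] [561.    1.5  36. ]
place_far 0.71 [256.8 142.9] [645.6   2.2  36. ]
jar 0.75 [307.6 239.9] [ 349.4 -158.2    0. ]
jar 0.54 [185.6 116.9] [741.3 236.6   0. ]
jar 0.45 [361.9 204.7] [ 460.8 -327.     0. ]
jar_lid 0.62 [208.9 239.6] [345.5 146.3   0. ]
beaker 0.96 [187.1 119. ] [734.3 231.4   0. ]
beaker 0.21 [361.3 207.4] [ 452.3 -324.9    0. ]
mortar 0.95 [336.2 128. ] [ 708.3 -252.2    0. ]
```

View pics/top.png

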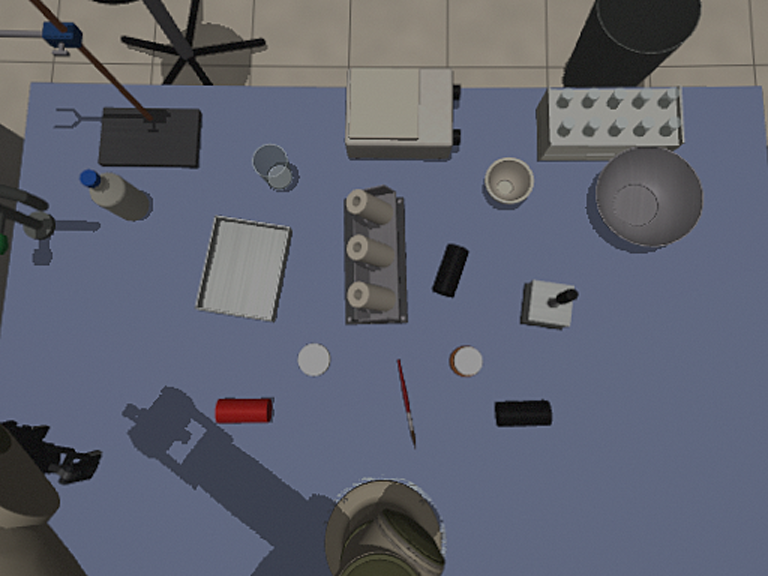

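View pics/a.png

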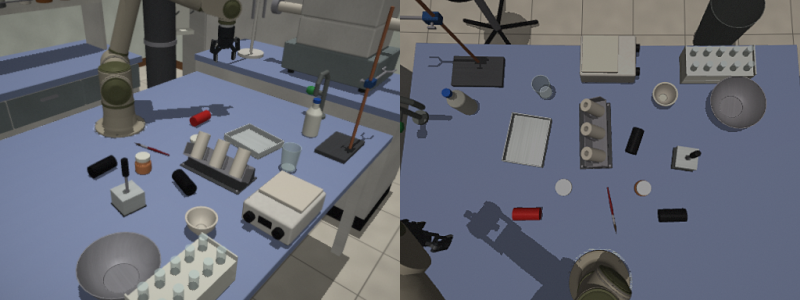

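The top view shows the three white plugs leaning left in the rack, with mouths at about (239,134), (238,165) and (239,197) in raw pixels. The rod stands in its stand at about (365,200), and the tray is at (163,179). The red plug at (163,274) and the black ones at (300,180) and (349,275) are look-alikes, not in the rack and the wrong colour. The next crop is to confirm this and to measure precisely.

```bash
python3 - <<'E'
from h import *
c=capture("top"); 
save(c,"crop.png",(215,115,285,225),5)
H,W=c["depth"].shape
P=np.full((H,W,3),np.nan)
for v in range(100,260):
    for u in range(110,420):
        if c["depth"][v,u]>0: P[v,u]=at_d(c,u,v)
np.save("P.npy",P)
def pts(u0,v0,u1,v1,z0,z1):
    q=P[v0:v1,u0:u1].reshape(-1,3); return q[(q[:,2]>z0)&(q[:,2]<z1)]
def rect(q):
    r=cv2.minAreaRect(q[:,:2].astype(np.float32)); return np.round(r[0],1),np.round(r[1],1),round(r[2],2),len(q),np.round(q.mean(0),1)
print("stand top",rect(pts(335,180,395,225,52,66)))
print("rod top",rect(pts(335,175,400,225,172,190)))
print("rodall",pts(335,175,400,225,125,200).round(0)[:40])
print("tray rim",rect(pts(125,138,200,220,24,36)))
print("rack base",rect(pts(220,115,280,222,2,12)))
print("table",np.nanmedian(P[230:250,220:300,2]))
s=capture("scene")
for n,cc in(("top",c),("scene",s)):
    g=cv2.cvtColor(cc["color"],cv2.COLOR_RGB2GRAY)
    print(n)
    for m in((239,134),(238,165),(239,197)):
        w=at_z(c,*m,123)
        u,v=proj(cc,w) 
        u,v=int(u),int(v); print(np.round(w),u,v); 
for v in range(125,206): print(v,*c["color"][v,228:262,0]) if v in(130,134,138,162,165,168,194,197,200) else None
save(s,"crop2.png",(225,150,345,255),5)
E
```

```text
stand top (array([ 464.4, -323.8]), array([82.8, 80.3]), 82.03, 658, array([ 461.7, -320.5,   60.9]))
rod top (array([ 463.8, -325.2]), array([18.9, 20.6]), 1.78, 58, array([ 463.4, -324.2,  180.3]))
rodall [[ 473. -320.  181.]
 [ 473. -323.  179.]
 [ 472. -324.  185.]
 [ 473. -328.  179.]
 [ 475. -322.  151.]
 [ 472. -318.  171.]
 [ 470. -317.  181.]
 [ 470. -320.  181.]
 [ 470. -322.  184.]
 [ 470. -327.  181.]
 [ 471. -331.  180.]
 [ 470. -333.  181.]
 [ 473. -319.  145.]
 [ 471. -318.  156.]
 [ 469. -316.  170.]
 [ 468. -316.  178.]
 [ 468. -317.  182.]
 [ 468. -320.  180.]
 [ 468. -323.  180.]
 [ 468. -325.  180.]
 [ 468. -328.  179.]
 [ 468. -330.  181.]
 [ 468. -333.  180.]
 [ 471. -317.  142.]
 [ 469. -316.  152.]
 [ 468. -315.  163.]
 [ 466. -315.  171.]
 [ 465. -315.  180.]
 [ 465. -318.  179.]
 [ 465. -320.  180.]
 [ 465. -323.  180.]
 [ 465. -325.  181.]
 [ 465. -327.  182.]
 [ 465. -330.  181.]
 [ 465. -332.  181.]
 [ 465. -335.  180.]
 [ 468. -315.  140.]
 [ 467. -315.  147.]
 [ 466. -316.  153.]
 [ 465. -316.  161.]]
tray rim (array([533.8, 295.4]), array([160. , 200.1
[... 790 characters left out ...]
 101 97 96 97 92 92 87 89 95 88 89 96 99 98 95
165 101 73 44 133 149 146 148 112 101 103 103 97 101 141 146 145 150 110 101 101 104 102 104 103 102 102 98 99 100 96 97 93 89 93
168 101 72 46 102 144 146 146 146 135 130 131 136 145 145 146 142 109 97 99 100 101 101 103 102 103 102 102 103 105 103 102 104 101 103
194 102 80 53 60 142 149 146 149 112 91 87 85 87 121 142 145 147 137 105 99 103 101 101 99 99 99 97 96 96 94 94 91 90 90
197 100 79 55 90 143 147 146 134 102 96 101 102 96 127 146 144 147 135 106 100 103 103 104 102 103 104 102 102 102 102 102 101 103 100
200 98 95 61 44 112 145 146 145 147 140 135 135 145 146 145 148 132 102 97 99 99 101 100 102 99 101 102 102 103 103 102 104 102 101
```

View pics/crop.png

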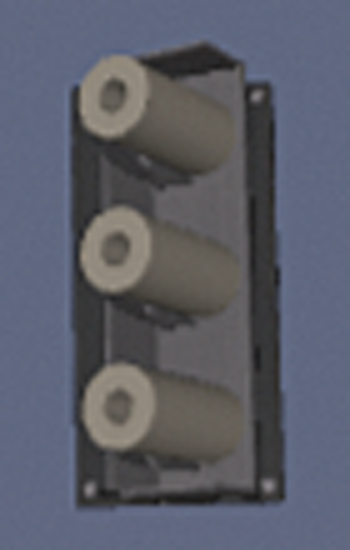

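View pics/crop2.png

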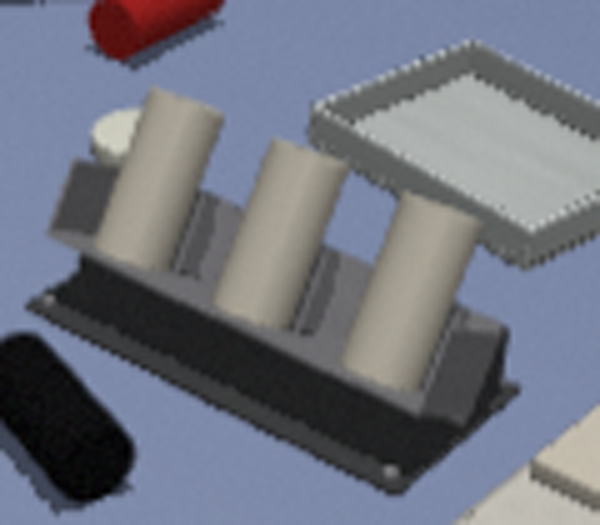

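The crops confirm three white plugs in the rack cradles, with mouth centres at raw pixels of about (237,134), (238,164) and (238,196). The red and black ones lie outside the rack. Next I fit the rack pose and plan the first move.

```bash
cat >> h.py <<'E'
def plan(pos,Rt,n=None,start=None):
    """rows (tool frame) from the present pose to pos/Rt, position linear, rotation slerp"""
    s=sense(); 
    p0,R0=start if start else (s["eef_pos"],R.from_quat(np.roll(s["ee_rot"],-1)))
    rv=(R0.inv()*Rt).as_rotvec(); d=np.asarray(pos)-p0
    m=max(np.linalg.norm(d)/55,np.linalg.norm(rv)/0.17); n=n or int(np.ceil(m))
    print("rows",n,"dist",round(np.linalg.norm(d),1),"turn",np.round(rv/n,4))
    for i in range(n):
        Ri=R0*R.from_rotvec(rv*i/n); print(np.round(Ri.inv().apply(d/n),1))
def tool(psi,tilt=0):
    """tool z down, closing axis at yaw psi, then tilted about the closing axis: tilt>0 leans the back to the left of psi"""
    z=np.array([0,0,-1.]); y=np.array([np.cos(psi),np.sin(psi),0]); x=np.cross(y,z)
    return R.from_rotvec(tilt*-y*-1)*R.from_matrix(np.c_[x,y,z]) if False else R.from_rotvec(-tilt*y)*R.from_matrix(np.c_[x,y,z])
E
python3 - <<'E'
from h import *
c=capture("top"); P=np.load("P.npy")
r=c["color"][:,:,0]; M=[]
for (u0,v0) in((237,134),(238,164),(238,196)):
    b=(r[v0-12:v0+13,u0-11:u0+12]>126).astype(np.uint8)
    n,l,st,ce=cv2.connectedComponentsWithStats(b); k=1+st[1:,4].argmax()
    cnt=cv2.findContours((l==k).astype(np.uint8),cv2.RETR_EXTERNAL,cv2.CHAIN_APPROX_NONE)[0][0]
    e=cv2.fitEllipse(cv2.convexHull(cnt)); ctr=np.array(e[0])+[u0-11,v0-12]
    mm=cv2.minAreaRect(cnt)[0]
    w=at_z(c,*ctr,123); M.append(w)
    vs,us=np.nonzero(l==k); q=P[vs+v0-12,us+u0-11]; q=q[np.isfinite(q[:,2])]; 
    print(ctr,np.round(e[1],1),np.array(mm)+[u0-11,v0-12],w.round(1),"cloud",np.median(q,0).round(1),len(q))
M=np.array(M)[::-1]; d=M[2]-M[0]; yaw=np.arctan2(d[1],d[0]); print("yaw",yaw,np.linalg.norm(d[:2]),"mean",M.mean(0))
# base plate edges: dark rack pixels with table-level z
q=P[115:225,220:285].reshape(-1,3); q=q[(q[:,2]>3.0)&(q[:,2]<9)]
y=q[:,1]; print(len(q))
plan([464,-324.5,250],tool(-0.1))
z=tool(0,.52).apply([0,0,1]); print("z tilt",z)
E
```

```text
[237.313447   133.58594418] [12.8 15.8] [237.25 133.75] [646.5  57.1 123. ] cloud [645.8  56.3 124.5] 130
[237.73461437 164.42681789] [13.3 16. ] [237.5 164.5] [555.9  53.8 123. ] cloud [555.2  53.2 124.2] 138
[238.35081005 195.65739536] [13.6 16.4] [238.5 195.5] [466.6  50.  123. ] cloud [466.8  50.5 123.8] 147
yaw 0.03943376751823757 180.07036482123203 mean [556.33151777  53.60132986 123.        ]
1241
rows 16 dist 846.6 turn [-0.     0.     0.079]
[-34.7 -40.   -1.2]
[-37.7 -37.1  -1.2]
[-40.5 -34.   -1.2]
[-43.1 -30.7  -1.2]
[-45.4 -27.2  -1.2]
[-47.4 -23.6  -1.2]
[-49.1 -19.7  -1.2]
[-50.5 -15.8  -1.2]
[-51.6 -11.8  -1.2]
[-52.3  -7.7  -1.2]
[-52.8  -3.5  -1.2]
[-52.9   0.7  -1.2]
[-52.7   4.8  -1.2]
[-52.1   9.   -1.2]
[-51.3  13.1  -1.2]
[-50.1  17.1  -1.2]
z tilt [ 0.         -0.49688014 -0.86781918]
```

```bash
python3 - <<'E'
from h import *
plan([464,-324.5,240],tool(0.04),16)
E
```

```text
rows 16 dist 846.4 turn [-0.      0.      0.0703]
[-34.7 -40.   -0.5]
[-37.4 -37.4  -0.5]
[-39.9 -34.7  -0.5]
[-42.2 -31.8  -0.5]
[-44.4 -28.8  -0.5]
[-46.3 -25.6  -0.5]
[-48.  -22.3  -0.5]
[-49.4 -18.9  -0.5]
[-50.6 -15.4  -0.5]
[-51.6 -11.8  -0.5]
[-52.3  -8.1  -0.5]
[-52.7  -4.4  -0.5]
[-52.9  -0.7  -0.5]
[-52.8   3.   -0.5]
[-52.5   6.7  -0.5]
[-51.9  10.4  -0.5]
```

```bash
python3 -m jog '[{"tx":-34.7,"ty":-40,"az":0.07,"jaw":-1},{"tx":-37.4,"ty":-37.4,"az":0.07,"jaw":-1},{"tx":-39.9,"ty":-34.7,"az":0.07,"jaw":-1},{"tx":-42.2,"ty":-31.8,"az":0.07,"jaw":-1},{"tx":-44.4,"ty":-28.8,"az":0.07,"jaw":-1}]' 60
python3 -m jog '[{"tx":-46.3,"ty":-25.6,"az":0.07,"jaw":-1},{"tx":-48,"ty":-22.3,"az":0.07,"jaw":-1},{"tx":-49.4,"ty":-18.9,"az":0.07,"jaw":-1},{"tx":-50.6,"ty":-15.4,"az":0.07,"jaw":-1},{"tx":-51.6,"ty":-11.8,"az":0.07,"jaw":-1}]'
python3 -m jog '[{"tx":-52.3,"ty":-8.1,"az":0.07,"jaw":-1},{"tx":-52.7,"ty":-4.4,"az":0.07,"jaw":-1},{"tx":-52.9,"ty":-0.7,"az":0.07,"jaw":-1},{"tx":-52.8,"ty":3,"az":0.07,"jaw":-1},{"tx":-52.5,"ty":6.7,"az":0.07,"jaw":-1}]'
python3 -m jog '[{"tx":-51.9,"ty":10.4,"az":0.07,"jaw":-1},{"jaw":-1},{"jaw":-1}]'
python3 - <<'E'
from h import *
s=sense();print(s["joints"].round(3),s["force"])
plan([464,-324.5,136],tool(0.04))
E
```

```text
[ 0.941  0.313  1.498 -0.     1.331 -0.223] [-0.9452278  -0.09161934 -0.24305344]
rows 16 dist 851.7 turn [-0.      0.      0.0703]
[-34.7 -40.    6. ]
[-37.4 -37.4   6. ]
[-39.9 -34.7   6. ]
[-42.2 -31.8   6. ]
[-44.4 -28.8   6. ]
[-46.3 -25.6   6. ]
[-48.  -22.3   6. ]
[-49.4 -18.9   6. ]
[-50.6 -15.4   6. ]
[-51.6 -11.8   6. ]
[-52.3  -8.1   6. ]
[-52.7  -4.4   6. ]
[-52.9  -0.7   6. ]
[-52.8   3.    6. ]
[-52.5   6.7   6. ]
[-51.9  10.4   6. ]schema error: expected keys tx, ty, tz, ax, ay, az, jaw
schema error: expected keys tx, ty, tz, ax, ay, az, jaw
schema error: expected keys tx, ty, tz, ax, ay, az, jaw
schema error: expected keys tx, ty, tz, ax, ay, az, jaw
```

```bash
python3 -m jog '[{"tx":-34.7,"ty":-40,"tz":0,"ax":0,"ay":0,"az":0.07,"jaw":-1},{"tx":-37.4,"ty":-37.4,"tz":0,"ax":0,"ay":0,"az":0.07,"jaw":-1},{"tx":-39.9,"ty":-34.7,"tz":0,"ax":0,"ay":0,"az":0.07,"jaw":-1},{"tx":-42.2,"ty":-31.8,"tz":0,"ax":0,"ay":0,"az":0.07,"jaw":-1},{"tx":-44.4,"ty":-28.8,"tz":0,"ax":0,"ay":0,"az":0.07,"jaw":-1}]' 60 &&
python3 -m jog '[{"tx":-46.3,"ty":-25.6,"tz":0,"ax":0,"ay":0,"az":0.07,"jaw":-1},{"tx":-48,"ty":-22.3,"tz":0,"ax":0,"ay":0,"az":0.07,"jaw":-1},{"tx":-49.4,"ty":-18.9,"tz":0,"ax":0,"ay":0,"az":0.07,"jaw":-1},{"tx":-50.6,"ty":-15.4,"tz":0,"ax":0,"ay":0,"az":0.07,"jaw":-1},{"tx":-51.6,"ty":-11.8,"tz":0,"ax":0,"ay":0,"az":0.07,"jaw":-1}]' &&
python3 -m jog '[{"tx":-52.3,"ty":-8.1,"tz":0,"ax":0,"ay":0,"az":0.07,"jaw":-1},{"tx":-52.7,"ty":-4.4,"tz":0,"ax":0,"ay":0,"az":0.07,"jaw":-1},{"tx":-52.9,"ty":-0.7,"tz":0,"ax":0,"ay":0,"az":0.07,"jaw":-1},{"tx":-52.8,"ty":3,"tz":0,"ax":0,"ay":0,"az":0.07,"jaw":-1},{"tx":-52.5,"ty":6.7,"tz":0,"ax":0,"ay":0,"az":0.07,"jaw":-1}]' &&
python3 -m jog '[{"tx":-51.9,"ty":10.4,"tz":0,"ax":0,"ay":0,"az":0.07,"jaw":-1},{"tx":0,"ty":0,"tz":0,"ax":0,"ay":0,"az":0,"jaw":-1},{"tx":0,"ty":0,"tz":0,"ax":0,"ay":0,"az":0,"jaw":-1}]'
python3 - <<'E'
from h import *
s=sense();print(s["joints"].round(3),s["force"])
plan([464,-324.5,136],tool(0.04))
E
```

```text
time_s: 2.08
eef_pos: [288.2, 228.6, 231.5]
ee_rot: [0.0, 0.37, 0.929, 0.0]
force: [1.6, 1.0, 0.3]
grip_width: 1.0
grip_force: 0.0
time_s: 2.7
eef_pos: [368.7, -23.7, 231.6]
ee_rot: [0.0, 0.527, 0.85, 0.0]
force: [-0.2, 0.1, -0.6]
grip_width: 0.996
grip_force: 0.0
time_s: 3.32
eef_pos: [449.6, -275.6, 231.3]
ee_rot: [0.0, 0.667, 0.745, 0.0]
force: [0.1, 0.2, -0.1]
grip_width: 0.998
grip_force: 0.0
time_s: 3.7
eef_pos: [465.4, -323.6, 231.1]
ee_rot: [-0.0, 0.691, 0.723, 0.0]
force: [-0.1, -0.3, -0.5]
grip_width: 0.995
grip_force: 0.0
[-0.814  0.406  1.367  0.     1.369 -0.859] [-0.12381353 -0.34450168 -0.50334712]
rows 2 dist 95.1 turn [-0.0002 -0.0003  0.0022]
[-0.4 -0.7 47.6]
[-0.4 -0.7 47.6]
```

```bash
python3 -m jog '[{"tx":-0.4,"ty":-0.7,"tz":47.5,"ax":0,"ay":0,"az":0,"jaw":-1},{"tx":-0.4,"ty":-0.7,"tz":47.5,"ax":0,"ay":0,"az":0,"jaw":-1},{"tx":0,"ty":0,"tz":0,"ax":0,"ay":0,"az":0,"jaw":0.7},{"tx":0,"ty":0,"tz":0,"ax":0,"ay":0,"az":0,"jaw":1},{"tx":0,"ty":0,"tz":0,"ax":0,"ay":0,"az":0,"jaw":1}]' 60; python3 -m jog '[{"tx":0,"ty":0,"tz":0,"ax":0,"ay":0,"az":0,"jaw":1},{"tx":0,"ty":0,"tz":0,"ax":0,"ay":0,"az":0,"jaw":1},{"tx":0,"ty":0,"tz":0,"ax":0,"ay":0,"az":0,"jaw":1}]' 60
```

```text
time_s: 4.32
eef_pos: [464.9, -325.4, 138.6]
ee_rot: [0.002, 0.691, 0.723, -0.0]
force: [0.7, 0.3, 0.5]
grip_width: 0.376
grip_force: 0.0
time_s: 4.7
eef_pos: [464.6, -325.6, 138.2]
ee_rot: [0.001, 0.691, 0.723, -0.0]
force: [-1.4, -0.1, 6.7]
grip_width: 0.245
grip_force: 58.3
```

```bash
python3 -m jog '[{"tx":0,"ty":0,"tz":-35,"ax":0,"ay":0,"az":0,"jaw":1},{"tx":0,"ty":0,"tz":-55,"ax":0,"ay":0,"az":0,"jaw":1},{"tx":0,"ty":0,"tz":-55,"ax":0,"ay":0,"az":0,"jaw":1},{"tx":0,"ty":0,"tz":0,"ax":0,"ay":0,"az":0,"jaw":1}]' 60
cat >> h.py <<'E'
YAW=0.0394
A=np.array([-.5*np.sin(YAW),.5*np.cos(YAW),np.sqrt(.75)])
MOUTH=np.array([[466.5,50.0,122.6],[556.3,53.6,122.6],[646.3,57.1,122.6]])
TILT=tool(YAW,np.pi/6)
E
python3 - <<'E'
from h import *
print(TILT.apply([0,0,1]),A, sense()["force"])
plan(MOUTH[0]+A*193,TILT)
E
```

```text
time_s: 5.2
eef_pos: [465.0, -325.8, 286.3]
ee_rot: [0.005, 0.691, 0.723, -0.0]
force: [0.4, -0.2, -0.9]
grip_width: 0.246
grip_force: 59.0
[ 0.0196949  -0.49961196 -0.8660254 ] [-0.0196949   0.49961196  0.8660254 ] [ 0.44768424 -0.15996604 -0.8840504 ]
rows 9 dist 472.2 turn [ 0.0008 -0.0574  0.0003]
[52.4  2.1 -0.7]
[52.3  2.  -3.8]
[52.   2.  -6.7]
[51.5  2.  -9.7]
[ 50.9   2.  -12.7]
[ 50.1   1.9 -15.6]
[ 49.1   1.9 -18.4]
[ 48.    1.9 -21.2]
[ 46.7   1.8 -23.9]
```

```bash
python3 -m jog '[{"tx":52.4,"ty":2.1,"tz":-0.7,"ax":0,"ay":-0.0574,"az":0,"jaw":1},{"tx":52.3,"ty":2,"tz":-3.8,"ax":0,"ay":-0.0574,"az":0,"jaw":1},{"tx":52,"ty":2,"tz":-6.7,"ax":0,"ay":-0.0574,"az":0,"jaw":1},{"tx":51.5,"ty":2,"tz":-9.7,"ax":0,"ay":-0.0574,"az":0,"jaw":1},{"tx":50.9,"ty":2,"tz":-12.7,"ax":0,"ay":-0.0574,"az":0,"jaw":1}]' && python3 -m jog '[{"tx":50.1,"ty":1.9,"tz":-15.6,"ax":0,"ay":-0.0574,"az":0,"jaw":1},{"tx":49.1,"ty":1.9,"tz":-18.4,"ax":0,"ay":-0.0574,"az":0,"jaw":1},{"tx":48,"ty":1.9,"tz":-21.2,"ax":0,"ay":-0.0574,"az":0,"jaw":1},{"tx":46.7,"ty":1.8,"tz":-23.9,"ax":0,"ay":-0.0574,"az":0,"jaw":1},{"tx":0,"ty":0,"tz":0,"ax":0,"ay":0,"az":0,"jaw":1}]' 
python3 - <<'E'
from h import *
s=sense(); print(s["joints"].round(2),s["force"])
plan(MOUTH[0]+A*143,TILT,1)
p=s["eef_pos"]; r=R.from_quat(np.roll(s["ee_rot"],-1)); tip=p+r.apply([0,0,133.2]); top=p-r.apply([0,0,41.8])
c=capture("scene"); d=capture("top")
print(proj(c,tip),proj(c,top),proj(d,tip),proj(d,top),tip,top)
a=proj(c,tip).astype(int); b=proj(d,tip).astype(int)
A1=c["color"][a[1]-60:a[1]+50,a[0]-50:a[0]+50]; B1=d["color"][b[1]-55:b[1]+55,b[0]-70:b[0]+30]
print("origins",a-[50,60],b-[70,55])
cv2.imwrite("pics/d.png",cv2.resize(np.hstack([A1,B1])[:,:,::-1],None,fx=4,fy=4,interpolation=cv2.INTER_CUBIC))
E
```

```text
time_s: 5.82
eef_pos: [462.1, -61.0, 284.6]
ee_rot: [0.104, 0.684, 0.715, -0.099]
force: [0.1, -0.6, -1.2]
grip_width: 0.239
grip_force: 58.9
time_s: 6.45
eef_pos: [460.3, 150.6, 286.5]
ee_rot: [0.184, 0.666, 0.701, -0.177]
force: [0.2, 0.2, -1.3]
grip_width: 0.241
grip_force: 59.1
[ 0.33  0.31  1.44 -0.49  1.55  0.33] [ 0.2230427   0.17030867 -1.30291901]
rows 1 dist 49.6 turn [ 0.0031 -0.0067  0.0103]
[-5.6  2.  49.3]
[269.11505281 151.46625061] [289.64185776  94.45709568] [224.07458297 194.18180929] [178.11564444 185.51849424] [463.28170132  84.81469951 170.70257599] [459.34286607 171.21185066 322.83744329]
origins [219  91] [154 139]
```

View pics/d.png

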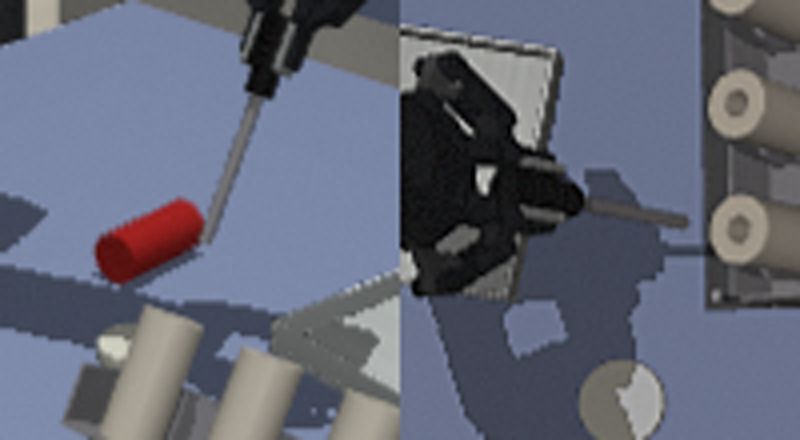

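The left half shows the rod tip at about (270,152) in the scene view and the right half shows it at about (226,194) in the top view, within 2 px of prediction. The near mouth is at (238,196). I'll come close and check again.

```bash
python3 -m jog '[{"tx":-5.6,"ty":2,"tz":23,"ax":0.003,"ay":-0.0067,"az":0.01,"jaw":1},{"tx":0,"ty":0,"tz":24,"ax":0,"ay":0,"az":0,"jaw":1},{"tx":0,"ty":0,"tz":0,"ax":0,"ay":0,"az":0,"jaw":1},{"tx":0,"ty":0,"tz":0,"ax":0,"ay":0,"az":0,"jaw":1}]' 
python3 - <<'E'
from h import *
s=sense(); print(s["joints"].round(2),s["force"])
plan(MOUTH[0]+A*143,TILT,1)
p=s["eef_pos"]; r=R.from_quat(np.roll(s["ee_rot"],-1)); tip=p+r.apply([0,0,133.2])
c=capture("scene"); d=capture("top")
print(proj(c,tip),proj(d,tip),tip,"mouth",proj(c,MOUTH[0]),proj(d,MOUTH[0]))
a=proj(c,tip).astype(int); b=proj(d,tip).astype(int)
A1=c["color"][a[1]-30:a[1]+30,a[0]-25:a[0]+25]; B1=d["color"][b[1]-30:b[1]+30,b[0]-35:b[0]+15]
print("origins",a-[25,30],b-[35,30])
cv2.imwrite("pics/e.png",cv2.resize(np.hstack([A1,B1])[:,:,::-1],None,fx=8,fy=8,interpolation=cv2.INTER_CUBIC))
E
```

```text
time_s: 7.05
eef_pos: [464.4, 118.7, 250.9]
ee_rot: [0.187, 0.672, 0.694, -0.178]
force: [-0.7, 0.3, -1.1]
grip_width: 0.24
grip_force: 59.1
[ 0.27  0.32  1.53 -0.51  1.44  0.34] [-0.66684774  0.32829753 -1.14836218]
rows 1 dist 5.3 turn [-0.0002 -0.0007 -0.0077]
[ 4.6 -0.7  2.5]
[262.41376577 166.12287396] [237.24221917 194.84448269] [467.0261179   52.22844927 135.51931897] mouth [261.62955498 170.15104357] [238.34743517 195.70285519]
origins [237 136] [202 164]
```

View pics/e.png

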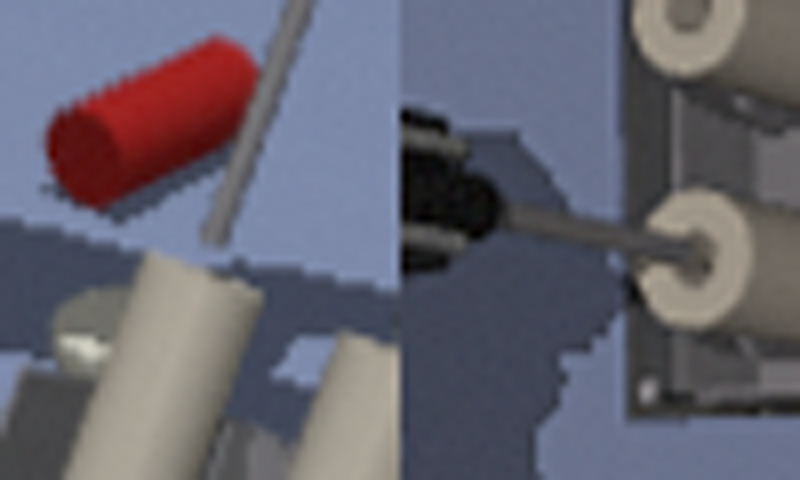

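The left half shows the tip at about (263.5,166), almost on the plug axis. The right half shows it at about (239,195) against the ~236 wanted, so it needs roughly +5 mm along tool x. I'll correct that and go in.

```bash
python3 -m jog '[{"tx":5,"ty":-1.3,"tz":0,"ax":0,"ay":0,"az":-0.007,"jaw":1},{"tx":0,"ty":0,"tz":0,"ax":0,"ay":0,"az":0,"jaw":1},{"tx":0,"ty":0,"tz":12,"ax":0,"ay":0,"az":0,"jaw":1},{"tx":0,"ty":0,"tz":10,"ax":0,"ay":0,"az":0,"jaw":1},{"tx":0,"ty":0,"tz":10,"ax":0,"ay":0,"az":0,"jaw":1}]' 
python3 - <<'E'
from h import *
s=sense(); print(s["force"],s["wrist_torque"])
plan(MOUTH[0]+A*(133.2-45),TILT,1)
E
```

```text
time_s: 7.78
eef_pos: [463.2, 106.9, 218.9]
ee_rot: [0.186, 0.669, 0.697, -0.18]
force: [0.3, -0.0, -1.3]
grip_width: 0.24
grip_force: 59.1
[ 0.33354185 -0.00905375 -1.28281768] [ 0.34475422  0.02389799 -0.02105271]
rows 1 dist 23.8 turn [-0.0015 -0.0002  0.0011]
[-1.2  1.1 23.7]
```

```bash
python3 -m jog '[{"tx":0,"ty":0,"tz":10,"ax":0,"ay":0,"az":0,"jaw":1},{"tx":0,"ty":0,"tz":10,"ax":0,"ay":0,"az":0,"jaw":1},{"tx":0,"ty":0,"tz":4,"ax":0,"ay":0,"az":0,"jaw":1},{"tx":0,"ty":0,"tz":4,"ax":0,"ay":0,"az":0,"jaw":1},{"tx":0,"ty":0,"tz":3,"ax":0,"ay":0,"az":0,"jaw":1}]' 
python3 - <<'E'
from h import *
s=sense(); print(s["force"],s["wrist_torque"])
plan(MOUTH[0]+A*(133.2-45),TILT,1)
E
```

```text
time_s: 8.4
eef_pos: [465.6, 94.6, 198.9]
ee_rot: [0.189, 0.67, 0.696, -0.175]
force: [-13.2, 35.8, 61.6]
grip_width: 0.242
grip_force: 70.9
[-13.18196141  35.80273128  61.63364725] [ 0.47672673  3.22755215 -1.80635001]
rows 1 dist 0.9 turn [ 0.0083 -0.0033 -0.0039]
[-0.5 -0.8  0.2]
```

Near plug: blind, with the floor felt 45 mm down. I'll withdraw the rod.

```bash
python3 -m jog '[{"tx":0,"ty":0,"tz":-12,"ax":0,"ay":0,"az":0,"jaw":1},{"tx":0,"ty":0,"tz":-25,"ax":0,"ay":0,"az":0,"jaw":1},{"tx":0,"ty":0,"tz":-40,"ax":0,"ay":0,"az":0,"jaw":1},{"tx":0,"ty":0,"tz":0,"ax":0,"ay":0,"az":0,"jaw":1},{"tx":0,"ty":0,"tz":0,"ax":0,"ay":0,"az":0,"jaw":1}]' 
python3 - <<'E'
from h import *
s=sense(); print(s["force"],s["wrist_torque"])
off=TILT.apply([.8,-.8,0])
plan(MOUTH[1]+A*150+off,TILT,2)
p=s["eef_pos"]; r=R.from_quat(np.roll(s["ee_rot"],-1)); tip=p+r.apply([0,0,133.2])
c=capture("scene"); d=capture("top"); print(proj(c,tip),proj(d,tip),(tip-MOUTH[0])@A)
E
```

```text
time_s: 9.02
eef_pos: [462.1, 130.1, 258.7]
ee_rot: [0.186, 0.669, 0.697, -0.18]
force: [-0.7, -0.1, -1.0]
grip_width: 0.24
grip_force: 61.2
[-0.72720904 -0.06890512 -1.04034293] [0.33512131 0.03411175 0.00680401]
rows 2 dist 90.6 turn [-0.001   0.      0.0008]
[-0.4 45.1  3.9]
[-0.3 45.1  3.9]
[264.37284587 162.2066696 ] [232.8985248  195.29623654] 24.746919328822457
```

```bash
python3 -m jog '[{"tx":0,"ty":45,"tz":0,"ax":0,"ay":0,"az":0,"jaw":1},{"tx":-0.5,"ty":45,"tz":4,"ax":-0.002,"ay":0,"az":0.0015,"jaw":1},{"tx":0,"ty":0,"tz":0,"ax":0,"ay":0,"az":0,"jaw":1},{"tx":0,"ty":0,"tz":0,"ax":0,"ay":0,"az":0,"jaw":1}]' 
python3 - <<'E'
from h import *
s=sense(); print(s["force"],s["wrist_torque"])
off=TILT.apply([.8,-.8,0])
plan(MOUTH[1]+A*(133.2-20)+off,TILT,3)
p=s["eef_pos"]; r=R.from_quat(np.roll(s["ee_rot"],-1)); tip=p+r.apply([0,0,133.2])
c=capture("scene"); d=capture("top")
print("tip",proj(c,tip),proj(d,tip),"mouth",proj(c,MOUTH[1]),proj(d,MOUTH[1]))
a=proj(c,tip).astype(int); b=proj(d,tip).astype(int)
A1=c["color"][a[1]-30:a[1]+30,a[0]-25:a[0]+25]; B1=d["color"][b[1]-30:b[1]+30,b[0]-30:b[0]+20]
print("origins",a-[25,30],b-[30,30])
cv2.imwrite("pics/f.png",cv2.resize(np.hstack([A1,B1])[:,:,::-1],None,fx=8,fy=8,interpolation=cv2.INTER_CUBIC))
E
```

```text
time_s: 9.62
eef_pos: [551.9, 131.3, 255.6]
ee_rot: [0.186, 0.67, 0.696, -0.179]
force: [0.2, -0.5, -1.0]
grip_width: 0.243
grip_force: 61.1
[ 0.17343227 -0.47557358 -0.99463552] [0.28727312 0.02096373 0.02814467]
rows 3 dist 40.9 turn [-0.0001 -0.     -0.    ]
[-0.   0.2 13.6]
[-0.   0.2 13.6]
[-0.   0.2 13.6]
tip [288.45682482 173.53912307] [233.37719504 163.4638305 ] mouth [286.13057004 180.50873758] [237.8078447  164.32910305]
origins [263 143] [203 133]
```

View pics/f.png

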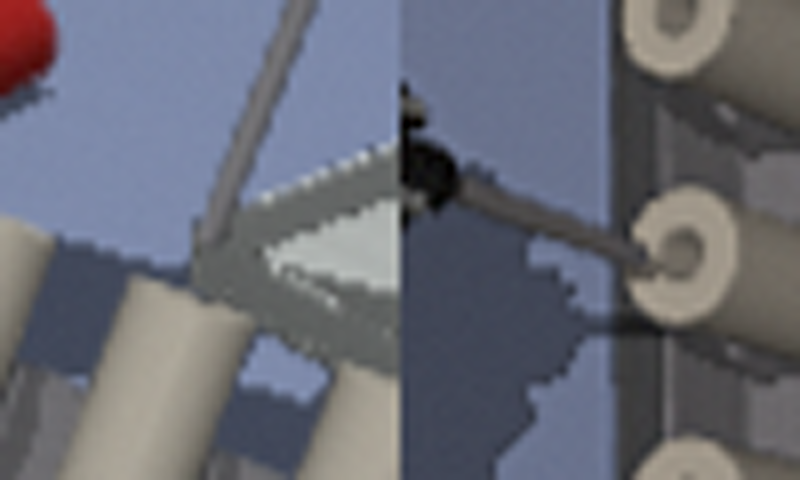

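The tip is about 17 mm off the middle mouth and on axis in the scene view. In the top view it may be 1 px low, i.e. slightly toward -x. I'll nudge it 1.5 mm and enter slowly.

```bash
python3 -m jog '[{"tx":0,"ty":2,"tz":10,"ax":0,"ay":0,"az":0,"jaw":1},{"tx":0,"ty":0,"tz":6,"ax":0,"ay":0,"az":0,"jaw":1},{"tx":0,"ty":0,"tz":6,"ax":0,"ay":0,"az":0,"jaw":1},{"tx":0,"ty":0,"tz":6,"ax":0,"ay":0,"az":0,"jaw":1},{"tx":0,"ty":0,"tz":6,"ax":0,"ay":0,"az":0,"jaw":1}]' 
python3 - <<'E'
from h import *
s=sense(); print(s["force"],s["wrist_torque"])
plan(MOUTH[1]+A*(133.2-45),TILT,1)
E
```

```text
time_s: 10.35
eef_pos: [555.2, 114.5, 226.5]
ee_rot: [0.187, 0.67, 0.696, -0.179]
force: [0.1, -0.4, -1.6]
grip_width: 0.241
grip_force: 61.1
[ 0.09255349 -0.42686615 -1.56509058] [ 0.28396046 -0.03384504  0.02554678]
rows 1 dist 32.2 turn [ 0.0012 -0.0003 -0.0005]
[-0.8 -1.3 32.2]
```

Free entry, 13 mm deep. Continuing.

```bash
python3 -m jog '[{"tx":0,"ty":0,"tz":10,"ax":0,"ay":0,"az":0,"jaw":1},{"tx":0,"ty":0,"tz":10,"ax":0,"ay":0,"az":0,"jaw":1},{"tx":0,"ty":0,"tz":7,"ax":0,"ay":0,"az":0,"jaw":1},{"tx":0,"ty":0,"tz":5,"ax":0,"ay":0,"az":0,"jaw":1},{"tx":0,"ty":0,"tz":3,"ax":0,"ay":0,"az":0,"jaw":1}]' 
python3 - <<'E'
from h import *
s=sense(); print(s["force"],s["wrist_torque"])
plan(MOUTH[1]+A*(133.2-45),TILT,1)
E
```

```text
time_s: 10.98
eef_pos: [555.9, 97.1, 196.3]
ee_rot: [0.187, 0.67, 0.696, -0.179]
force: [0.3, -0.6, -1.5]
grip_width: 0.242
grip_force: 61.1
[ 0.30963111 -0.6296348  -1.54868605] [0.32740596 0.06423131 0.00384946]
rows 1 dist 3.0 turn [ 0.0012 -0.0003 -0.0006]
[-0.8 -1.3 -2.6]
```

```bash
python3 -m jog '[{"tx":0,"ty":0,"tz":10,"ax":0,"ay":0,"az":0,"jaw":1},{"tx":0,"ty":0,"tz":12,"ax":0,"ay":0,"az":0,"jaw":1},{"tx":0,"ty":0,"tz":12,"ax":0,"ay":0,"az":0,"jaw":1},{"tx":0,"ty":0,"tz":8,"ax":0,"ay":0,"az":0,"jaw":1},{"tx":0,"ty":0,"tz":4,"ax":0,"ay":0,"az":0,"jaw":1}]' 
python3 - <<'E'
from h import *
s=sense(); print(s["force"],s["wrist_torque"])
plan(MOUTH[1]+A*(133.2-100),TILT,1)
E
```

```text
time_s: 11.6
eef_pos: [556.8, 73.9, 156.1]
ee_rot: [0.187, 0.67, 0.696, -0.179]
force: [-0.1, -0.2, -1.8]
grip_width: 0.242
grip_force: 61.1
[-0.11058305 -0.1859914  -1.76489028] [ 0.34718546  0.0319146  -0.00697011]
rows 1 dist 6.2 turn [ 0.0006 -0.0002 -0.0005]
[-0.8 -1.3  6. ]
```

```bash
python3 -m jog '[{"tx":0,"ty":0,"tz":3,"ax":0,"ay":0,"az":0,"jaw":1},{"tx":0,"ty":0,"tz":3,"ax":0,"ay":0,"az":0,"jaw":1},{"tx":0,"ty":0,"tz":2,"ax":0,"ay":0,"az":0,"jaw":1}]' 
python3 - <<'E'
from h import *
s=sense(); print(s["force"],s["wrist_torque"])
plan(MOUTH[1]+A*(133.2-100),TILT,1)
E
```

```text
time_s: 11.98
eef_pos: [557.6, 70.9, 151.3]
ee_rot: [0.188, 0.67, 0.696, -0.178]
force: [-3.1, 11.0, 17.5]
grip_width: 0.238
grip_force: 64.6
[-3.08808838 11.04168676 17.51873728] [ 0.35850708  0.84075096 -0.46063394]
rows 1 dist 2.1 turn [ 0.0039 -0.0007 -0.0016]
[-0.6 -2.   0.3]
```

The middle plug is bored through: the rod bottomed at 100 mm on the foot plate. I'll withdraw it and go to the far one.

```bash
python3 -m jog '[{"tx":0,"ty":0,"tz":-10,"ax":0,"ay":0,"az":0,"jaw":1},{"tx":0,"ty":0,"tz":-40,"ax":0,"ay":0,"az":0,"jaw":1},{"tx":0,"ty":0,"tz":-50,"ax":0,"ay":0,"az":0,"jaw":1},{"tx":0,"ty":0,"tz":-28,"ax":0,"ay":0,"az":0,"jaw":1},{"tx":0,"ty":0,"tz":0,"ax":0,"ay":0,"az":0,"jaw":1}]' && python3 -m jog '[{"tx":0,"ty":45,"tz":0,"ax":0,"ay":0,"az":0,"jaw":1},{"tx":0,"ty":44,"tz":0,"ax":0,"ay":0,"az":0,"jaw":1},{"tx":0,"ty":0,"tz":0,"ax":0,"ay":0,"az":0,"jaw":1},{"tx":0,"ty":0,"tz":0,"ax":0,"ay":0,"az":0,"jaw":1}]'
python3 - <<'E'
from h import *
s=sense(); print(s["force"],s["wrist_torque"])
off=TILT.apply([.8,0,0])
plan(MOUTH[2]+A*(133.2-20)+off,TILT,1)
E
```

```text
time_s: 12.6
eef_pos: [554.8, 135.1, 262.1]
ee_rot: [0.188, 0.669, 0.697, -0.177]
force: [-0.9, 0.1, -1.8]
grip_width: 0.243
grip_force: 61.4
time_s: 13.1
eef_pos: [642.7, 137.2, 259.4]
ee_rot: [0.186, 0.669, 0.696, -0.18]
force: [0.1, 0.2, -0.9]
grip_width: 0.242
grip_force: 61.2
[ 0.141269    0.24336581 -0.91094432] [0.31353372 0.00400579 0.07136885]
rows 1 dist 45.4 turn [-0.001   0.0001  0.0003]
[-0.2  0.5 45.4]
```

```bash
python3 -m jog '[{"tx":-0.2,"ty":1,"tz":10,"ax":0,"ay":0,"az":0,"jaw":1},{"tx":0,"ty":0,"tz":10,"ax":0,"ay":0,"az":0,"jaw":1},{"tx":0,"ty":0,"tz":6,"ax":0,"ay":0,"az":0,"jaw":1},{"tx":0,"ty":0,"tz":6,"ax":0,"ay":0,"az":0,"jaw":1},{"tx":0,"ty":0,"tz":6,"ax":0,"ay":0,"az":0,"jaw":1}]' 
python3 - <<'E'
from h import *
s=sense(); print(s["force"],s["wrist_torque"])
plan(MOUTH[2]+A*(133.2-45),TILT,1)
E
```

```text
time_s: 13.72
eef_pos: [645.1, 118.4, 227.7]
ee_rot: [0.187, 0.67, 0.696, -0.179]
force: [0.0, 0.3, -0.4]
grip_width: 0.242
grip_force: 61.2
[ 0.04266532  0.26931204 -0.3787407 ] [0.39896895 0.01611897 0.00724283]
rows 1 dist 33.5 turn [ 0.0014 -0.0003 -0.0005]
[-0.6 -1.2 33.4]
```

```bash
python3 -m jog '[{"tx":0,"ty":0,"tz":10,"ax":0,"ay":0,"az":0,"jaw":1},{"tx":0,"ty":0,"tz":10,"ax":0,"ay":0,"az":0,"jaw":1},{"tx":0,"ty":0,"tz":7,"ax":0,"ay":0,"az":0,"jaw":1},{"tx":0,"ty":0,"tz":4,"ax":0,"ay":0,"az":0,"jaw":1},{"tx":0,"ty":0,"tz":3,"ax":0,"ay":0,"az":0,"jaw":1}]' 
python3 - <<'E'
from h import *
s=sense(); print(s["force"],s["wrist_torque"])
plan(MOUTH[2]+A*(133.2-45),TILT,1)
E
```

```text
time_s: 14.35
eef_pos: [646.0, 101.9, 199.2]
ee_rot: [0.187, 0.67, 0.696, -0.178]
force: [-1.7, 6.9, 10.5]
grip_width: 0.245
grip_force: 63.1
[-1.6793492   6.85995965 10.49709996] [ 0.43258608  0.51649289 -0.31340703]
rows 1 dist 1.6 turn [ 0.0026 -0.0006 -0.001 ]
[-0.5 -1.5  0.5]
```

Far plug: blind, with contact at 45 mm. I'll withdraw and bring the rod back over the stand.

```bash
python3 -m jog '[{"tx":0,"ty":0,"tz":2,"ax":0,"ay":0,"az":0,"jaw":1},{"tx":0,"ty":0,"tz":-20,"ax":0,"ay":0,"az":0,"jaw":1},{"tx":0,"ty":0,"tz":-45,"ax":0,"ay":0,"az":0,"jaw":1},{"tx":0,"ty":0,"tz":-40,"ax":0,"ay":0,"az":0,"jaw":1},{"tx":0,"ty":0,"tz":0,"ax":0,"ay":0,"az":0,"jaw":1}]' 
python3 - <<'E'
from h import *
s=sense(); print(s["force"],s["joints"].round(2))
R0=R.from_quat([.691,.723,0,0.001]); print(R0.apply([0,1,0]),R0.apply([0,0,1]))
plan([464.6,-325.6,286],R0,10)
E
```

```text
time_s: 14.98
eef_pos: [644.1, 154.4, 290.5]
ee_rot: [0.189, 0.67, 0.696, -0.176]
force: [-0.0, -0.9, -1.7]
grip_width: 0.237
grip_force: 61.4
[-0.01522604 -0.86098708 -1.72581207] [ 0.25  0.72  0.81 -0.52  1.71  0.16]
[0.99897522 0.04523945 0.00138171] [ 0.00144569 -0.00138171 -0.999998  ]
rows 10 dist 512.5 turn [ 0.0005  0.0521 -0.0005]
[-40.8 -19.9  23.8]
[-41.9 -19.9  21.7]
[-43.  -20.   19.5]
[-44.  -20.   17.2]
[-44.8 -20.   14.9]
[-45.5 -20.   12.6]
[-46.1 -20.   10.2]
[-46.5 -20.    7.8]
[-46.9 -20.1   5.4]
[-47.1 -20.1   2.9]
```

```bash
python3 -m jog '[{"tx":-40.8,"ty":-19.9,"tz":23.8,"ax":0,"ay":0.052,"az":0,"jaw":1},{"tx":-41.9,"ty":-19.9,"tz":21.7,"ax":0,"ay":0.052,"az":0,"jaw":1},{"tx":-43,"ty":-20,"tz":19.5,"ax":0,"ay":0.052,"az":0,"jaw":1},{"tx":-44,"ty":-20,"tz":17.2,"ax":0,"ay":0.052,"az":0,"jaw":1},{"tx":-44.8,"ty":-20,"tz":14.9,"ax":0,"ay":0.052,"az":0,"jaw":1}]' && python3 -m jog '[{"tx":-45.5,"ty":-20,"tz":12.6,"ax":0,"ay":0.052,"az":0,"jaw":1},{"tx":-46.1,"ty":-20,"tz":10.2,"ax":0,"ay":0.052,"az":0,"jaw":1},{"tx":-46.5,"ty":-20,"tz":7.8,"ax":0,"ay":0.052,"az":0,"jaw":1},{"tx":-46.9,"ty":-20,"tz":5.4,"ax":0,"ay":0.052,"az":0,"jaw":1},{"tx":-47.1,"ty":-20,"tz":2.9,"ax":0.005,"ay":0.053,"az":-0.005,"jaw":1}]' && python3 -m jog '[{"tx":0,"ty":0,"tz":30,"ax":0,"ay":0,"az":0,"jaw":1},{"tx":0,"ty":0,"tz":20,"ax":0,"ay":0,"az":0,"jaw":1},{"tx":0,"ty":0,"tz":0,"ax":0,"ay":0,"az":0,"jaw":1},{"tx":0,"ty":0,"tz":0,"ax":0,"ay":0,"az":0,"jaw":1}]'
python3 - <<'E'
from h import *
s=sense(); print(s["force"],s["joints"].round(2))
R0=R.from_quat([.691,.723,0,0.001])
plan([464.6,-325.6,205],R0,1)
p=s["eef_pos"]; r=R.from_quat(np.roll(s["ee_rot"],-1)); tip=p+r.apply([0,0,133.2]); jn=p+r.apply([0,0,18.2])
c=capture("scene"); d=capture("top")
hole=[464.6,-325,60]
print("origins");
for cc in(c,d): print("tip",proj(cc,tip),"junction",proj(cc,jn),"hole",proj(cc,hole))
a=proj(c,tip).astype(int); b=proj(d,tip).astype(int)
A1=c["color"][a[1]-45:a[1]+30,a[0]-25:a[0]+25]; B1=d["color"][b[1]-37:b[1]+38,b[0]-25:b[0]+25]
print("origins",a-[25,45],b-[25,37])
cv2.imwrite("pics/g.png",cv2.resize(np.hstack([A1,B1])[:,:,::-1],None,fx=8,fy=8,interpolation=cv2.INTER_CUBIC))
E
```

```text
time_s: 15.6
eef_pos: [551.8, -88.6, 285.0]
ee_rot: [0.094, 0.687, 0.715, -0.09]
force: [1.1, -0.7, -0.7]
grip_width: 0.24
grip_force: 61.0
time_s: 16.23
eef_pos: [461.1, -328.2, 283.4]
ee_rot: [-0.002, 0.692, 0.722, -0.002]
force: [0.1, -0.1, -0.6]
grip_width: 0.243
grip_force: 61.0
time_s: 16.73
eef_pos: [462.5, -326.9, 235.0]
ee_rot: [-0.0, 0.691, 0.723, -0.002]
force: [0.3, 0.8, -1.8]
grip_width: 0.241
grip_force: 61.0
[ 0.330635    0.75064684 -1.76232283] [-0.82  0.4   1.36 -0.    1.38 -0.86]
rows 1 dist 30.1 turn [-0.0048  0.0015 -0.0011]
[ 1.3  2.3 30. ]
origins
tip [159.23897186 230.34671233] junction [155.31642049 190.6616406 ] hole [162.00238149 243.76232461]
tip [372.34865916 200.1025521 ] junction [386.80232794 194.03560842] hole [367.0321323  201.04693425]
origins [134 185] [347 163]
```

View pics/g.png

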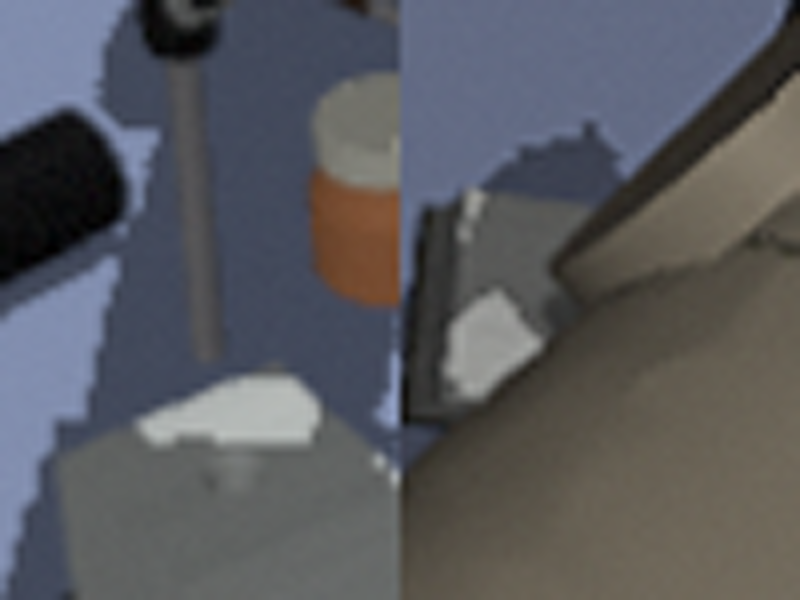

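The left half shows the rod upright with its tip at (159.6,229.8) and the hole mouth at (162.6,243), both matching prediction within 1 px. The right half is hidden by the arm. I'll correct and go lower.

```bash
python3 -m jog '[{"tx":1.3,"ty":2.3,"tz":15,"ax":-0.005,"ay":0.0015,"az":-0.001,"jaw":1},{"tx":0,"ty":0,"tz":13,"ax":0,"ay":0,"az":0,"jaw":1},{"tx":0,"ty":0,"tz":0,"ax":0,"ay":0,"az":0,"jaw":1},{"tx":0,"ty":0,"tz":0,"ax":0,"ay":0,"az":0,"jaw":1}]'
python3 - <<'E'
from h import *
s=sense(); print(s["force"])
R0=R.from_quat([.691,.723,0,0.001])
plan([464.6,-325.6,138.5],R0,1)
E
```

```text
time_s: 17.32
eef_pos: [464.8, -325.4, 206.6]
ee_rot: [0.001, 0.691, 0.723, 0.0]
force: [-0.1, -0.6, -0.6]
grip_width: 0.241
grip_force: 61.0
[-0.05444105 -0.61459372 -0.60191028]
rows 1 dist 68.1 turn [ 0.     -0.0004  0.0002]
[-0.1 -0.3 68.1]
```

```bash
python3 -m jog '[{"tx":0,"ty":0,"tz":8,"ax":0,"ay":0,"az":0,"jaw":1},{"tx":0,"ty":0,"tz":8,"ax":0,"ay":0,"az":0,"jaw":1},{"tx":0,"ty":0,"tz":8,"ax":0,"ay":0,"az":0,"jaw":1},{"tx":0,"ty":0,"tz":0,"ax":0,"ay":0,"az":0,"jaw":1}]'; python3 -c "
from h import *
print(sense()['wrist_torque'])"
```

```text
time_s: 17.82
eef_pos: [464.6, -325.2, 181.7]
ee_rot: [0.0, 0.691, 0.723, 0.0]
force: [0.5, -0.4, -1.0]
grip_width: 0.241
grip_force: 60.9
[-0.0577291   0.00755779 -0.02333644]
```

In the hole. Lowering to the floor.

```bash
python3 -m jog '[{"tx":0,"ty":0,"tz":12,"ax":0,"ay":0,"az":0,"jaw":1},{"tx":0,"ty":0,"tz":14,"ax":0,"ay":0,"az":0,"jaw":1},{"tx":0,"ty":0,"tz":10,"ax":0,"ay":0,"az":0,"jaw":1},{"tx":0,"ty":0,"tz":5,"ax":0,"ay":0,"az":0,"jaw":1},{"tx":0,"ty":0,"tz":1,"ax":0,"ay":0,"az":0,"jaw":1}]'
```

```text
time_s: 18.45
eef_pos: [464.7, -325.3, 140.2]
ee_rot: [0.0, 0.691, 0.723, 0.0]
force: [-0.4, 0.0, -0.3]
grip_width: 0.244
grip_force: 60.9
```

```bash
python3 -m jog '[{"tx":0,"ty":0,"tz":1.5,"ax":0,"ay":0,"az":0,"jaw":1},{"tx":0,"ty":0,"tz":1,"ax":0,"ay":0,"az":0,"jaw":1},{"tx":0,"ty":0,"tz":0,"ax":0,"ay":0,"az":0,"jaw":0.3},{"tx":0,"ty":0,"tz":0,"ax":0,"ay":0,"az":0,"jaw":-0.5},{"tx":0,"ty":0,"tz":0,"ax":0,"ay":0,"az":0,"jaw":-1}]' && python3 -m jog '[{"tx":0,"ty":0,"tz":0,"ax":0,"ay":0,"az":0,"jaw":-1},{"tx":0,"ty":0,"tz":-40,"ax":0,"ay":0,"az":0,"jaw":-1},{"tx":0,"ty":0,"tz":-60,"ax":0,"ay":0,"az":0,"jaw":-1},{"tx":0,"ty":0,"tz":0,"ax":0,"ay":0,"az":0,"jaw":-1}]'
python3 - <<'E'
from h import *
s=sense()
tgt=MOUTH[1]+A*65
plan(tgt,TILT)
E
```

```text
time_s: 19.08
eef_pos: [464.8, -325.4, 138.1]
ee_rot: [0.001, 0.691, 0.723, 0.0]
force: [0.1, -0.6, 0.7]
grip_width: 0.766
grip_force: 0.0
time_s: 19.58
eef_pos: [465.8, -326.4, 242.6]
ee_rot: [0.005, 0.691, 0.723, -0.0]
force: [-0.0, -0.4, -0.8]
grip_width: 1.0
grip_force: 0.0
rows 8 dist 426.8 turn [ 0.0011 -0.0645  0.0005]
[51.1 13.4  7.7]
[51.5 13.4  4.3]
[51.6 13.4  1. ]
[51.6 13.4 -2.3]
[51.3 13.3 -5.7]
[50.9 13.3 -9. ]
[ 50.2  13.3 -12.3]
[ 49.3  13.2 -15.5]
```

```bash
python3 -m jog '[{"tx":51.1,"ty":13.4,"tz":4.5,"ax":0,"ay":-0.0645,"az":0,"jaw":-0.6},{"tx":51.5,"ty":13.4,"tz":1.3,"ax":0,"ay":-0.0645,"az":0,"jaw":-0.6},{"tx":51.6,"ty":13.4,"tz":-2,"ax":0,"ay":-0.0645,"az":0,"jaw":-0.6},{"tx":51.6,"ty":13.4,"tz":-5.3,"ax":0,"ay":-0.0645,"az":0,"jaw":-0.6},{"tx":51.3,"ty":13.3,"tz":-8.7,"ax":0,"ay":-0.0645,"az":0,"jaw":-0.6}]' && python3 -m jog '[{"tx":50.9,"ty":13.3,"tz":-12,"ax":0,"ay":-0.0645,"az":0,"jaw":-0.6},{"tx":50.2,"ty":13.3,"tz":-15.3,"ax":0,"ay":-0.0645,"az":0,"jaw":-0.6},{"tx":49.3,"ty":13.2,"tz":-18.5,"ax":0.008,"ay":-0.0645,"az":0.004,"jaw":-0.6},{"tx":0,"ty":0,"tz":0,"ax":0,"ay":0,"az":0,"jaw":-0.6},{"tx":0,"ty":0,"tz":0,"ax":0,"ay":0,"az":0,"jaw":-0.6}]'
python3 - <<'E'
from h import *
s=sense()
plan(MOUTH[1]-A*44+TILT.apply([.5,.3,0]),TILT,3)
c=capture("scene"); print(proj(c,s["eef_pos"]))
for q in("rod","stand"):
    print(q,[(round(r["conf"],2),np.round(r["centre"],1)) for r in place_of(q,"scene")[:2]],proj(c,[464.6,-325,5 if q=="rod" else 0]))
save(c,"i.png",(120,80,370,300),3)
E
```

```text
time_s: 20.2
eef_pos: [519.7, -63.5, 214.0]
ee_rot: [0.118, 0.682, 0.713, -0.111]
force: [-0.1, 0.0, -0.0]
grip_width: 0.799
grip_force: 0.0
time_s: 20.82
eef_pos: [552.3, 92.8, 199.6]
ee_rot: [0.182, 0.67, 0.697, -0.179]
force: [-0.6, -0.3, -0.2]
grip_width: 0.803
grip_force: 0.0
rows 3 dist 130.5 turn [-0.0017 -0.0023  0.0006]
[ 1.4  1.1 43.4]
[ 1.4  1.1 43.4]
[ 1.5  1.  43.4]
[295.39145601 151.4982708 ]
rod [] [163.70933145 260.611997  ]
stand [(0.75, array([167.7, 263.6])), (0.53, array([274.1, 212.4]))] [163.85999303 262.10304668]
```

View pics/i.png

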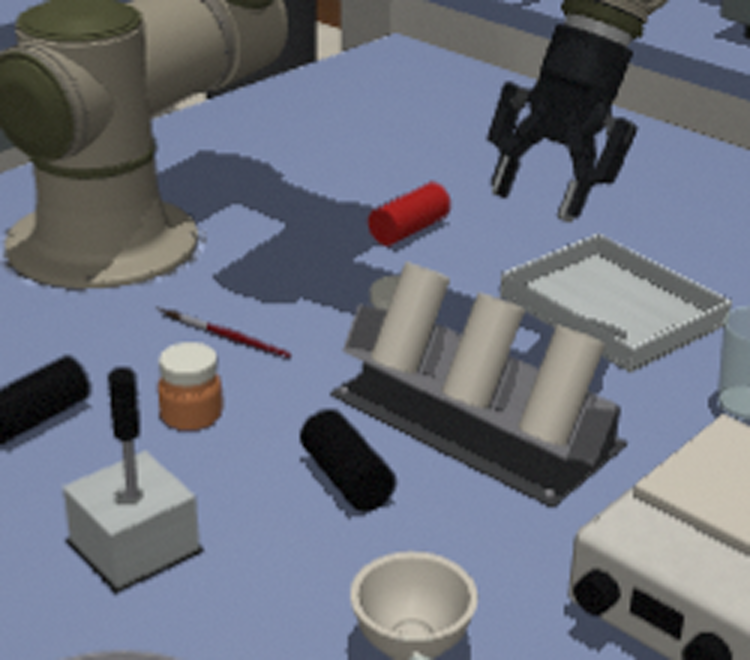

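The rod stands upright in its stand at about (162,230), and the open gripper is over the middle plug. I'll correct first, then descend.

```bash
python3 -m jog '[{"tx":4.3,"ty":3.2,"tz":30,"ax":-0.005,"ay":-0.007,"az":0.002,"jaw":-0.6},{"tx":0,"ty":0,"tz":0,"ax":0,"ay":0,"az":0,"jaw":-0.6},{"tx":0,"ty":0,"tz":0,"ax":0,"ay":0,"az":0,"jaw":-0.6}]'
python3 - <<'E'
from h import *
plan(MOUTH[1]-A*44+TILT.apply([.5,.3,0]),TILT,1)
E
```

```text
time_s: 21.35
eef_pos: [556.3, 81.9, 173.1]
ee_rot: [0.187, 0.67, 0.696, -0.179]
force: [-0.7, -0.1, 0.6]
grip_width: 0.802
grip_force: 0.0
rows 1 dist 101.9 turn [ 0.0015 -0.0001 -0.0025]
[  1.3  -0.9 101.8]
```

```bash
python3 -m jog '[{"tx":1.3,"ty":-0.9,"tz":25,"ax":0.001,"ay":0,"az":-0.002,"jaw":-0.6},{"tx":0,"ty":0,"tz":30,"ax":0,"ay":0,"az":0,"jaw":-0.6},{"tx":0,"ty":0,"tz":25,"ax":0,"ay":0,"az":0,"jaw":-0.6},{"tx":0,"ty":0,"tz":15,"ax":0,"ay":0,"az":0,"jaw":-0.6},{"tx":0,"ty":0,"tz":5,"ax":0,"ay":0,"az":0,"jaw":-0.6}]'
python3 - <<'E'
from h import *
plan(MOUTH[1]-A*44+TILT.apply([.5,.3,0]),TILT,1)
E
```

```text
time_s: 21.98
eef_pos: [557.2, 33.1, 84.9]
ee_rot: [0.187, 0.669, 0.696, -0.179]
force: [-0.6, 0.0, 0.4]
grip_width: 0.802
grip_force: 0.0
rows 1 dist 1.3 turn [0.0001 0.0003 0.0004]
[-0.6  0.2  1.1]
```

Clear descent. Closing at 60 N and lifting along the axis.

```bash
python3 -m jog '[{"tx":0,"ty":0,"tz":0,"ax":0,"ay":0,"az":0,"jaw":0},{"tx":0,"ty":0,"tz":0,"ax":0,"ay":0,"az":0,"jaw":0.5},{"tx":0,"ty":0,"tz":0,"ax":0,"ay":0,"az":0,"jaw":1},{"tx":0,"ty":0,"tz":0,"ax":0,"ay":0,"az":0,"jaw":1}]' 70 && python3 -m jog '[{"tx":0,"ty":0,"tz":-4,"ax":0,"ay":0,"az":0,"jaw":1},{"tx":0,"ty":0,"tz":-10,"ax":0,"ay":0,"az":0,"jaw":1},{"tx":0,"ty":0,"tz":0,"ax":0,"ay":0,"az":0,"jaw":1}]' 70
```

```text
time_s: 22.48
eef_pos: [556.8, 33.6, 85.7]
ee_rot: [0.187, 0.669, 0.696, -0.18]
force: [-5.1, 0.9, 6.1]
grip_width: 0.554
grip_force: 72.3
time_s: 22.85
eef_pos: [556.7, 40.6, 97.9]
ee_rot: [0.187, 0.669, 0.697, -0.18]
force: [-4.9, -2.3, 3.2]
grip_width: 0.55
grip_force: 73.2
```

```bash
python3 -m jog '[{"tx":0,"ty":0,"tz":-30,"ax":0,"ay":0,"az":0,"jaw":1},{"tx":0,"ty":0,"tz":-40,"ax":0,"ay":0,"az":0,"jaw":1},{"tx":0,"ty":0,"tz":-30,"ax":0,"ay":0,"az":0,"jaw":1},{"tx":0,"ty":0,"tz":0,"ax":0,"ay":0,"az":0,"jaw":1}]'
python3 - <<'E'
from h import *
s=sense(); print(s["force"],s["joints"].round(2))
plan([534,295,150],tool(YAW),8)
E
```

```text
time_s: 23.35
eef_pos: [555.8, 91.6, 185.1]
ee_rot: [0.188, 0.669, 0.697, -0.177]
force: [0.1, -0.4, -2.6]
grip_width: 0.551
grip_force: 74.0
[ 0.07188665 -0.39718154 -2.5706383 ] [ 0.18  0.53  1.4  -0.53  1.33  0.3 ]
rows 8 dist 207.6 turn [0.0006 0.0653 0.0002]
[24.3 -1.7 -8.9]
[24.8 -1.7 -7.3]
[25.3 -1.7 -5.7]
[25.6 -1.7 -4. ]
[25.8 -1.7 -2.4]
[25.9 -1.7 -0.7]
[25.9 -1.7  1. ]
[25.7 -1.7  2.7]
```

```bash
python3 -m jog '[{"tx":24.3,"ty":-1.7,"tz":-8.9,"ax":0,"ay":0.065,"az":0,"jaw":1},{"tx":24.8,"ty":-1.7,"tz":-7.3,"ax":0,"ay":0.065,"az":0,"jaw":1},{"tx":25.3,"ty":-1.7,"tz":-5.7,"ax":0,"ay":0.065,"az":0,"jaw":1},{"tx":25.6,"ty":-1.7,"tz":-4,"ax":0,"ay":0.065,"az":0,"jaw":1},{"tx":25.8,"ty":-1.7,"tz":-2.4,"ax":0,"ay":0.066,"az":0,"jaw":1}]' && python3 -m jog '[{"tx":25.9,"ty":-1.7,"tz":-0.7,"ax":0,"ay":0.066,"az":0,"jaw":1},{"tx":25.9,"ty":-1.7,"tz":1,"ax":0,"ay":0.066,"az":0,"jaw":1},{"tx":25.7,"ty":-1.7,"tz":2.7,"ax":0.004,"ay":0.065,"az":0,"jaw":1},{"tx":0,"ty":0,"tz":0,"ax":0,"ay":0,"az":0,"jaw":1},{"tx":0,"ty":0,"tz":0,"ax":0,"ay":0,"az":0,"jaw":1}]'
python3 - <<'E'
from h import *
s=sense(); p=s["eef_pos"]
plan([534,295,66],tool(YAW),1)
c=capture("scene"); b=p-[0,0,57.4]; print(proj(c,b),proj(c,b+[0,0,100]))
a=proj(c,p).astype(int); print(a-[45,45]); save(c,"j.png",(a[0]-45,a[1]-45,a[0]+45,a[1]+45),6)
E
```

```text
time_s: 23.98
eef_pos: [540.9, 217.6, 159.5]
ee_rot: [0.07, 0.69, 0.718, -0.068]
force: [0.0, 0.5, -2.9]
grip_width: 0.554
grip_force: 74.0
time_s: 24.6
eef_pos: [533.1, 292.7, 147.4]
ee_rot: [-0.001, 0.693, 0.721, -0.003]
force: [-0.5, -0.5, -1.7]
grip_width: 0.555
grip_force: 74.0
rows 1 dist 81.5 turn [-0.0051  0.0026  0.    ]
[ 2.5  1.4 81.4]
[325.70662393 159.8830021 ] [329.23102725 131.64854214]
[282  98]
```

View pics/j.png

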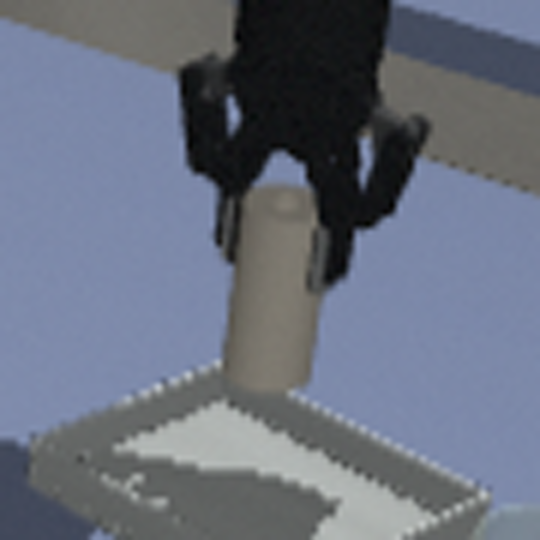

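The plug hangs upright over the tray; its lean in the picture matches perspective. Lowering.

```bash
python3 -m jog '[{"tx":2.5,"ty":1.4,"tz":20,"ax":-0.004,"ay":0.0026,"az":0,"jaw":1},{"tx":0,"ty":0,"tz":25,"ax":0,"ay":0,"az":0,"jaw":1},{"tx":0,"ty":0,"tz":20,"ax":0,"ay":0,"az":0,"jaw":1},{"tx":0,"ty":0,"tz":10,"ax":0,"ay":0,"az":0,"jaw":1},{"tx":0,"ty":0,"tz":0,"ax":0,"ay":0,"az":0,"jaw":1}]' && python3 -m jog '[{"tx":0,"ty":0,"tz":2,"ax":0,"ay":0,"az":0,"jaw":1},{"tx":0,"ty":0,"tz":1,"ax":0,"ay":0,"az":0,"jaw":1},{"tx":0,"ty":0,"tz":0,"ax":0,"ay":0,"az":0,"jaw":1}]'
```

```text
time_s: 25.28
eef_pos: [534.1, 296.0, 72.8]
ee_rot: [-0.001, 0.693, 0.721, 0.0]
force: [0.1, -0.7, -1.2]
grip_width: 0.554
grip_force: 74.0
time_s: 25.65
eef_pos: [534.3, 296.3, 70.3]
ee_rot: [-0.001, 0.693, 0.721, 0.001]
force: [1.0, -0.4, -1.8]
grip_width: 0.552
grip_force: 74.0
```

```bash
python3 -m jog '[{"tx":0,"ty":0,"tz":3,"ax":0,"ay":0,"az":0,"jaw":1},{"tx":0,"ty":0,"tz":2,"ax":0,"ay":0,"az":0,"jaw":1},{"tx":0,"ty":0,"tz":1,"ax":0,"ay":0,"az":0,"jaw":1},{"tx":0,"ty":0,"tz":1,"ax":0,"ay":0,"az":0,"jaw":1},{"tx":0,"ty":0,"tz":1,"ax":0,"ay":0,"az":0,"jaw":1}]'
```

```text
time_s: 26.28
eef_pos: [534.2, 296.4, 62.0]
ee_rot: [-0.001, 0.693, 0.721, 0.0]
force: [-0.3, -0.7, -1.7]
grip_width: 0.553
grip_force: 74.0
```

```bash
python3 -m jog '[{"tx":0,"ty":0,"tz":0.5,"ax":0,"ay":0,"az":0,"jaw":1},{"tx":0,"ty":0,"tz":0,"ax":0,"ay":0,"az":0,"jaw":1}]'
```

```text
time_s: 26.52
eef_pos: [534.2, 296.4, 61.5]
ee_rot: [-0.001, 0.693, 0.721, 0.0]
force: [0.3, 0.4, -2.0]
grip_width: 0.553
grip_force: 74.0
```

```bash
python3 -m jog '[{"tx":0,"ty":0,"tz":1,"ax":0,"ay":0,"az":0,"jaw":1},{"tx":0,"ty":0,"tz":0.7,"ax":0,"ay":0,"az":0,"jaw":1},{"tx":0,"ty":0,"tz":0,"ax":0,"ay":0,"az":0,"jaw":1}]'
```

```text
time_s: 26.9
eef_pos: [534.3, 296.5, 60.9]
ee_rot: [-0.001, 0.693, 0.721, 0.001]
force: [-3.6, -0.4, 6.8]
grip_width: 0.552
grip_force: 75.0
```

Contact with the tray floor (+7 N). Releasing gently.

```bash
python3 -m jog '[{"tx":0,"ty":0,"tz":0,"ax":0,"ay":0,"az":0,"jaw":-0.3},{"tx":0,"ty":0,"tz":0,"ax":0,"ay":0,"az":0,"jaw":-0.7},{"tx":0,"ty":0,"tz":0,"ax":0,"ay":0,"az":0,"jaw":-1},{"tx":0,"ty":0,"tz":0,"ax":0,"ay":0,"az":0,"jaw":-1},{"tx":0,"ty":0,"tz":-10,"ax":0,"ay":0,"az":0,"jaw":-1}]' && python3 -m jog '[{"tx":0,"ty":0,"tz":-40,"ax":0,"ay":0,"az":0,"jaw":-1},{"tx":0,"ty":0,"tz":-60,"ax":0,"ay":0,"az":0,"jaw":-1},{"tx":0,"ty":0,"tz":-60,"ax":0,"ay":0,"az":0,"jaw":-1},{"tx":0,"ty":0,"tz":0,"ax":0,"ay":0,"az":0,"jaw":-1},{"tx":0,"ty":0,"tz":0,"ax":0,"ay":0,"az":0,"jaw":-1}]'
python3 - <<'E'
from h import *
c=capture("scene"); save(c,"k.png",(120,100,386,300),3)
E
```

```text
time_s: 27.52
eef_pos: [533.8, 296.2, 69.5]
ee_rot: [-0.001, 0.693, 0.721, -0.0]
force: [-0.6, 0.1, -0.2]
grip_width: 1.0
grip_force: 0.0
time_s: 28.15
eef_pos: [534.0, 295.9, 229.5]
ee_rot: [-0.001, 0.693, 0.721, 0.0]
force: [0.6, -0.2, -0.1]
grip_width: 0.997
grip_force: 0.0
```

View pics/k.png

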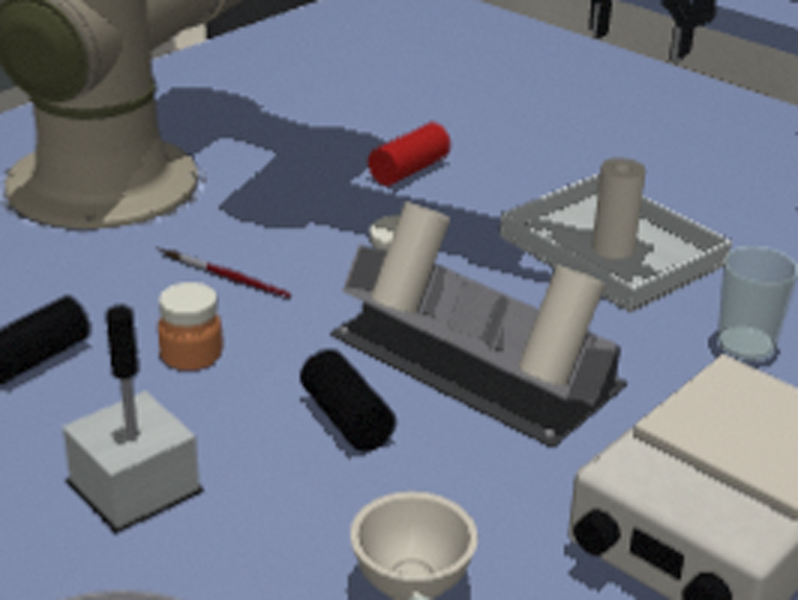

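The through plug stands upright in the tray at about (326,170). The blind ones are still in the near and far cradles, the rod is in its stand, and the bystanders are unmoved. Handing in.

```bash
python3 -c "
from rig import finish_job
print(finish_job())"
```

```text
the job is handed in; nothing more can be done
None
```

I probed all three plugs from near to far and handed the job in at about 28 s: only the middle plug is bored through and it now stands upright in the tray, the blind near and far plugs are still in the rack, and the rod is back in its stand (no verdict came back).

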